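# Drift a stuck joint pin out of a model hip block

### The job

Take the drift out of the tool stand and use it to push the steel pin gently down through the bore of the hip block held in the vice, until the pin comes out underneath and drops onto the vice base. Then stand the drift upright back in a hole of the tool stand, fully home, and let go. Leave the awl standing in the stand where it is.

Things in the scene. Friction and masses are not known exactly. Their poses are not given: they have to be found in the camera images.
- drift_grip (a point): Handle centre of the drift, a loose 100 g steel rod standing upright in one hole of the tool stand. Round aluminium handle 25 mm in diameter, 60 mm long, flat top; below it a round shank 10.5 mm in diameter, 50 mm long, flat tip. The point is on the axis, 30 mm below the handle's top, 30 mm above the shoulder where the shank begins, 80 mm above the tip. z along the rod, towards the top.
- awl_grip (a point): Handle centre of the awl standing in the other hole of the stand (the two tools may be in either hole): wooden handle 20 mm in diameter with a mushroom head 32 mm wide on top, short pointed shank. z up. Not needed; to be left where it stands (not moved 20 mm).
- stand_hole0 (a point): Mouth centre of one hole of the tool stand, a fixed plywood block 150 x 56 mm, 56 mm high. Hole 13.5 mm in diameter, through, 2 mm chamfer. x along the block's length, z up. With the drift fully home its shoulder rests on the block's top: drift_grip is then 30 mm above this point.
- stand_hole1 (a point): Mouth centre of the other, equal hole of the stand, 90 mm from stand_hole0 along the block's +x.
- vice_mid (a point): Middle of the vice's jaws at the height of the clamped hip block's flat top face (95 mm up). x along the jaws, y across, z up. The block's vertical through bore (12.5 mm in diameter, 1 mm chamfer) is centred on the jaws in y, but along x it lies anywhere up to 18 mm to either side of this point, as the block was clamped: this is not measured, find it by feel or by eye.
- vice: The fixed vice: base 100 x 170 mm, 15 mm thick; jaws 56 mm long, 93 mm high, holding a rigid grey plastic hip block 84 (x) x 40 (y) x 35 mm high with the pin in its bore; open space below the block. Screw at -y, 50 mm up. Origin under the base's middle, axes as vice_mid. The plastic cracks if anything presses on vice, block or pin with more than 35 N.
- pin (a joint): How far the steel pin (12 mm diameter, 24 mm long, vertical in the bore) has moved down, in m. At 0 its top is 6 mm below the block's top face; it starts from 0 to 0.004. A tight fit: about 6 to 12 N of push slides it, all the way until its top is about 33 mm below the block's top face (0.027); there it comes free and drops by itself to the vice base (0.050).
There are look-alikes about, which are no part of the job. There is more than one size of the part that bears awl_grip; the job needs the larger. What is shaped like the part that bears drift_grip but turquoise is not meant.

How it is judged:
On the way, in this order (a step that is already met when the one before it is completed fails the run):
1. the drift is lifted out of the stand (height (world z) of drift_grip above 0.145 m), for 0.1 s.
2. the pin has come out below the block while the drift is in the bore above it (value of joint pin above 0.045 m and horizontal distance between drift_grip and vice_mid below 0.025 m and z of drift_grip in the frame of vice_mid below 0.062 m), for 0.1 s.
At the end, for the whole second after the job is handed in: The pin lies dropped on the vice base (reading above 0.045), the drift stands upright (within 0.1 rad) and at rest in a hole of the stand, within 6 mm of the hole's axis and its shoulder within 4 mm of the stand's top, and the awl still stands (within 0.2 rad) (value of joint pin above 0.045 m and (horizontal distance between drift_grip and stand_hole0 below 0.006 m or horizontal distance between drift_grip and stand_hole1 below 0.006 m) and z of drift_grip in the frame of stand_hole0 below 0.034 m and angle between drift_grip's own z axis and vertical below 0.1 rad and linear speed of drift below 0.02 m/s and angle between awl_grip's own z axis and vertical below 0.2 rad); the robot touches nothing.
It fails at once if the vice, block or pin is pressed with more than 35 N (contact force between vice and anything else above 35 N).
It fails at once if the awl is moved 20 mm or more (distance of awl_grip from where it was at the start of the episode above 0.02 m).
It also fails if it takes over 72 s, if anything falls off the work surface, if the arm or the gripper's body presses on something with over 40 N, if the wrist force passes 120 N, or if a joint passes its speed limit or range.

### The arm

A 6-joint arm with a two-finger parallel gripper is mounted at the origin on the work surface. World frame = base frame: x ahead of the robot, y to its left, z up, the work surface at z = 0. Lengths are in m, angles in rad, forces in N, time in s.
With the tool pointing down it reaches from about 0.25 to 0.775 m from the base axis. Payload 4 kg.
Tool frame: the origin (TCP) lies between the finger pads; the fingertips stand 8 mm ahead of it and the grasp point (between the pads) lies 11 mm behind it; z points along the fingers, y is the line along which they close (so a half turn about z gives the same grasp; the last joint's range is limited). The gripper opens to 94 mm and grips with 3 to 60 N. Pads are 16 mm wide; open, the fingers measure 119 mm over their backs; the gripper's body (75 mm by 177 mm) begins 78 mm behind the grasp point.
Start: joints at [-1.343, 0.087, 1.371, -0, 1.684, -0.103], TCP at [0.179, -0.52, 0.214] pointing down, gripper open.
Joint ranges: [-3.1, 3.1], [-0.76, 2.03], [0.27, 2.55], [-1.08, 4.22], [0.17, 2.65], [-2.57, 2.57]. Speed limits (rad/s): [2.79, 2.79, 3.14, 3.14, 3.14, 3.14].

### API

Orientations are given as a unit quaternion [x, y, z, w].
In Python, from plant import telemetry, imaging, order gives the robot as it stands. The module is installed in compiled form; this text tells all that it offers.
- The arm moves only by the shell command python3 -m jog 'ROWS' [OPENING] [FORCE]. ROWS is a JSON object of lists of equal length, an entry for each row: "dp": the shift along the tool's x, y, z normalised to -1 to 1, where 1 is 0.03 m, a list of three; "rot": the turn, a rotation vector about the tool's x, y, z normalised to -1 to 1, where 1 is 5 degrees, a list of three. In form: {"dp": [[tx, ty, tz], ...], "rot": [[wx, wy, wz], ...]}. A call has exactly 8 rows; each row shifts and turns the commanded pose from where the row before left it, along the tool's axes as they then stand; what a row does not reach is not made up. A row lasts 1/10 s, in which the tool goes at most 50 mm and 8.59 degrees, less where a joint would pass 70% of its speed; a pose out of reach is approached as far as the arm can. A call with a number of a shift or a turn outside -1 to 1 is refused whole. A call with a gripper value outside its range is refused whole. OPENING is the gripper's target within -1 to 1 (shut at 1, half-way at 0, fully open at -1), set as the call begins (- or left out, the last holds). The fingers move at their own pace and stop on an object; FORCE is the grip in N (left out, the last holds). Time passes only in rows, so rows that do not move let the fingers close, or fill a call up. It gives the time, the measured TCP pose, the force, the opening and the grip force at its end, in the units of the state.
- telemetry.sense(): the state, without advancing time (a new reading comes with each control period).
- imaging.capture(name): name is "scene" or "top" or "wrist"; returns a dict with "image" (480x640x3 uint8, blue, green, red), "z_map" (480x640 float32, m along the optical axis (not along the pixel's ray), 0 where there is no reading), "fx", "fy", "cx", "cy" (pixels), "k1" (the pictures are not rectified: a ray, as slopes to the right and down, at radius r is drawn at 1 + k1 r^2 times it, then the intrinsics apply), "R" (3x3) and "t" (3): a world point X has camera coordinates R X + t; the wrist camera has in their place "T_tool_cam" (4x4, takes a point from camera to tool coordinates, whose origin is the TCP and whose axes are the flange's). Camera axes: x right, y down, z forward; pixel columns grow to the right and rows downward; lengths in m; the calibration is good to about 2 mm. A picture is of the moment at which its call begins: read the wrist's pose just before it.
- order.close_job(): hands the job in; it is judged then, once.
The state is a dict: "time": time; "joints": joint angles; "joint_velocities": joint speeds; "tau": joint torques, N m; "position": TCP position; "orientation": TCP orientation; "contact_force": force on the tool from outside, world axes, zero at the start; "torque": the same for the moment, N m; "width": finger opening in m; "grasp_force": force on a finger pad.
Only numpy, scipy, OpenCV 4.12 (cv2) and the standard library are available. Lean on these libraries where they do the work, as an engineer would, in place of code of your own. Each camera call takes 0.05 s, during which the arm holds its last target. There are 200 camera calls.

## Working session

There is one attempt and no reset: what is moved stays moved. The work goes in short steps, Python scripts to look and compute and a shell command to move; the robot and the scene stay as the last step left them, time stands still between calls to the robot, and variables do not carry over. Pictures are saved under pics/ and viewed, at most 10 in all, crops included, and the job is handed in when it is done.

```bash
mkdir -p pics; cat > h.py <<'E'
import numpy as np, cv2
from plant import telemetry, imaging, order
from scipy.spatial.transform import Rotation as Rn
def cap(name, png=None):
    s=telemetry.sense(); c=imaging.capture(name)
    if name=='wrist':
        T=np.eye(4); T[:3,:3]=Rn.from_quat(s['orientation']).as_matrix(); T[:3,3]=s['position']
        W=T@np.array(c['T_tool_cam']); c['Rw'],c['tw']=W[:3,:3],W[:3,3]
    else:
        c['Rw']=np.array(c['R']).T; c['tw']=-c['Rw']@np.array(c['t'])
    np.savez('last_%s.npz'%name,**{k:v for k,v in c.items()})
    if png: cv2.imwrite('pics/'+png,c['image'])
    return c
def ray(c,u,v):
    x=(np.asarray(u,float)-c['cx'])/c['fx']; y=(np.asarray(v,float)-c['cy'])/c['fy']; a,b=x,y
    for _ in range(10):
        f=1+c['k1']*(a*a+b*b); a,b=x/f,y/f
    return np.stack([a,b,np.ones_like(a)],-1)
def pt(c,u,v,z=None):  # depth-based, or at plane world z
    d=ray(c,u,v)
    if z is None:
        ui,vi=np.round(u).astype(int),np.round(v).astype(int)
        return (d*np.asarray(c['z_map'])[vi,ui][...,None])@c['Rw'].T+c['tw']
    w=d@c['Rw'].T
    return c['tw']+w*((z-c['tw'][2])/w[...,2])[...,None]
def cloud(c):
    v,u=np.mgrid[0:480,0:640]; return pt(c,u,v)
def proj(c,X):
    p=(np.asarray(X)-c['tw'])@c['Rw']; a,b=p[...,0]/p[...,2],p[...,1]/p[...,2]
    f=1+c['k1']*(a*a+b*b); return np.stack([a*f*c['fx']+c['cx'],b*f*c['fy']+c['cy']],-1)
def load(name): 
    return dict(np.load('last_%s.npz'%name))
E
python3 - <<'E'
from h import *
for n in('scene','top'):
    c=cap(n,n+'0.png'); print(n,c['fx'],c['k1'],c['tw'],c['Rw'][:,2])
print(telemetry.sense())
E
```

```text
scene 599.5819871667521 -0.018513303316193077 [ 0.92507526 -0.11166901  0.7667545 ] [-0.48895107  0.16012926 -0.85748788]
top 542.4351058858822 0.043546355241270325 [0.36189984 0.01430152 0.92052991] [ 0.20847026  0.01690412 -0.97788261]
{'time': 0.1, 'joints': array([-1.34311092e+00,  8.78808915e-02,  1.37210124e+00, -2.50693495e-05,
        1.68358150e+00, -1.03102841e-01]), 'joint_velocities': array([ 0.00038111, -0.00253351, -0.00585365, -0.00097995,  0.0009404 ,
       -0.00112471]), 'tau': array([ 1.78635284e-03, -3.41252840e+01, -3.03301299e+01,  7.21190334e-02,
        3.04451433e-02, -9.35765274e-05]), 'position': array([ 0.17851194, -0.51972198,  0.21242227]), 'orientation': array([ 9.86353294e-01,  1.64639631e-01, -7.37796731e-05, -9.82797888e-04]), 'contact_force': array([ 0.19530557, -0.24215777, -0.27168184]), 'torque': array([ 0.00110497, -0.02045864,  0.03306426]), 'grasp_force': 0.0, 'width': 0.09435252086084606}
```

View pics/scene0.png

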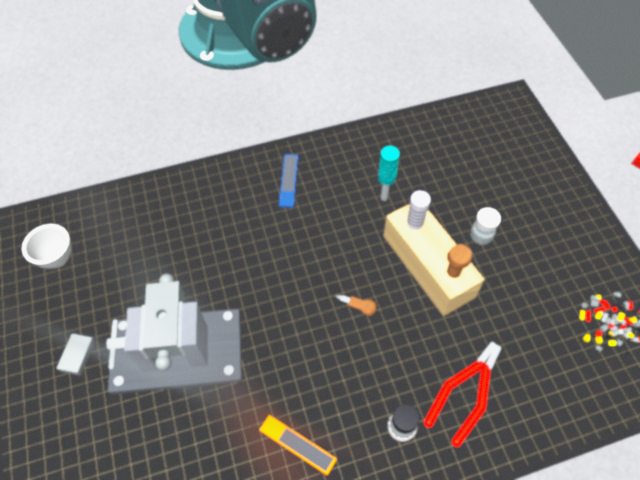

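View pics/top0.png

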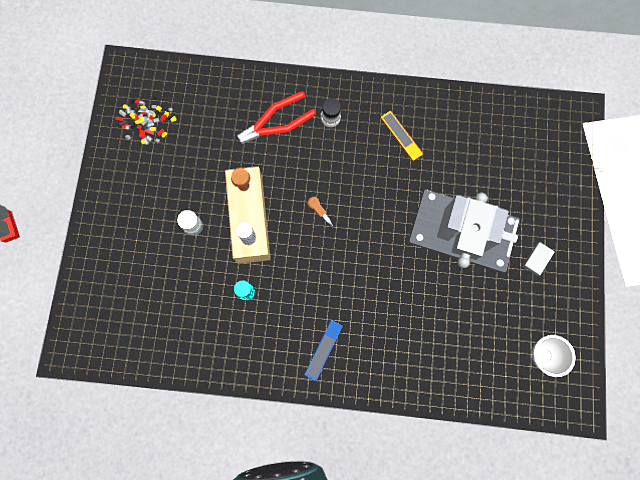

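Scene picture: the silver rod in the stand at (419,205) is the drift. The look-alikes are the turquoise tool (388,170), the white-capped jar (486,222), the awl in the stand (458,258) and the small loose awl (358,303). I choose (419,205). The vice block is at (163,310), with a dark bore visible at (161,314) and, in the top view, at (476,228).

```bash
python3 - <<'E'
from h import *
for n,dr,aw,bl in(('top',(247,232),(241,177),(477,227)),('scene',(419,205),(458,258),(163,310))):
    c=load(n); P=cloud(c); Z=P[...,2]
    def reg(ctr,r,z0,z1):
        v,u=np.mgrid[0:480,0:640]; m=(abs(u-ctr[0])<r)&(abs(v-ctr[1])<r)&(Z>z0)&(Z<z1); return P[m]
    for nm,ctr,r,z0,z1 in(('drift top',dr,16,.108,.13),('awl top',aw,16,.09,.2),('stand',((dr[0]+aw[0])//2,(dr[1]+aw[1])//2),70,.05,.062),('block',bl,45,.088,.102),('base',bl,85,.011,.02)):
        q=reg(ctr,r,z0,z1)
        if len(q)<5: print(n,nm,len(q)); continue
        rc=cv2.minAreaRect((q[:,:2]*1000).astype(np.float32))
        print(n,nm,len(q),'mean',q.mean(0).round(4),'zmed',np.median(q[:,2]).round(4),'rect',np.round(rc[0],1),np.round(rc[1],1),round(rc[2],1))
c=load('top'); im=c['image']; a=cv2.resize(im[185:275,400:520],None,fx=6.6,fy=6.6,interpolation=cv2.INTER_CUBIC)[:594,:400*2]
b=cv2.resize(load('scene')['image'][140:290,340:500],None,fx=4,fy=4,interpolation=cv2.INTER_CUBIC)
cv2.imwrite('pics/b.png',b)
cv2.imwrite('pics/a.png',a)
E
```

```text
top drift top 213 mean [0.5327 0.14   0.115 ] zmed 0.1151 rect [533.1 140.5] [24.4 23.9] 52.0
top awl top 312 mean [0.6183 0.1589 0.1048] zmed 0.1059 rect [620.5 159.3] [28.1 29.8] 77.5
top stand 2614 mean [0.5707 0.157  0.055 ] zmed 0.0551 rect [567.9 192.7] [151.2 142.5] 12.9
top block 2364 mean [ 0.5865 -0.2163  0.0933] zmed 0.0934 rect [ 582.1 -215.9] [86.3 86.4] 78.7
top base 2991 mean [ 0.5841 -0.2236  0.0144] zmed 0.0142 rect [ 587.9 -251.9] [238.3 100.4] 77.9
scene drift top 280 mean [0.5362 0.14   0.115 ] zmed 0.1155 rect [535.  140.8] [24.  25.1] 48.3
scene awl top 489 mean [0.6254 0.1583 0.1045] zmed 0.1059 rect [623.1 160.3] [29.4 29.6] 8.6
scene stand 3554 mean [0.5811 0.1556 0.0554] zmed 0.0556 rect [559.6 146.2] [183.6 160.2] 52.1
scene block 3796 mean [ 0.5897 -0.217   0.0942] zmed 0.0944 rect [ 582.2 -216. ] [86.  86.2] 77.9
scene base 5214 mean [ 0.6116 -0.2139  0.0153] zmed 0.0153 rect [ 591.5 -240.1] [214.8 100.7] 77.6
```

View pics/b.png

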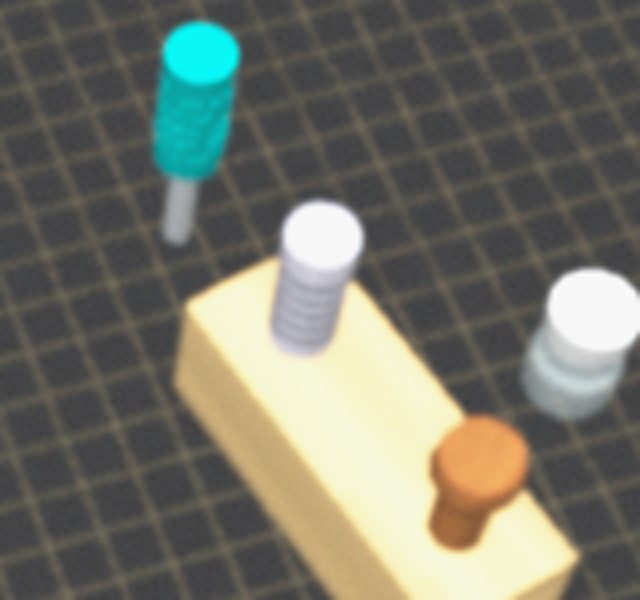

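View pics/a.png

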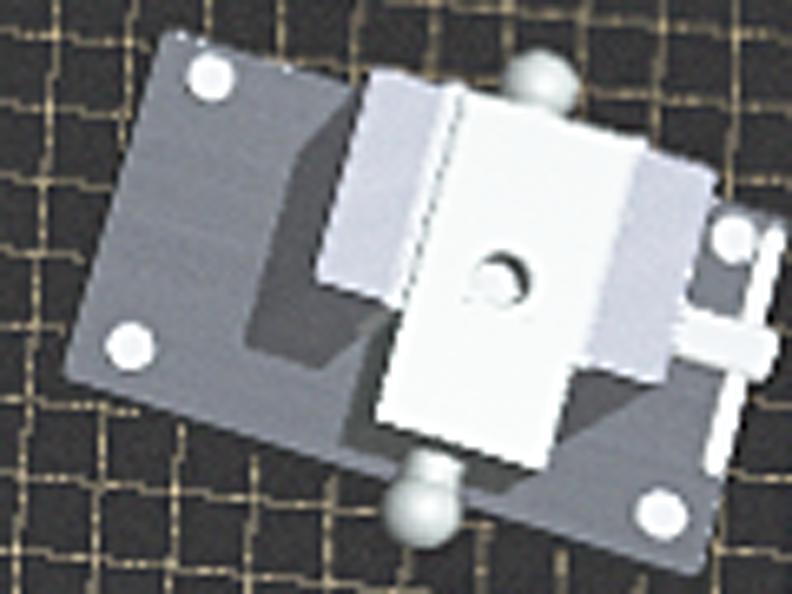

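The crops show the silver drift standing in the stand's left hole (crop 320,235), with the awl in the other hole. The bore shows at crop (502,281), which is (476.1,227.6) in the top image. The choice is confirmed, so I move towards the stand.

```bash
cat >> h.py <<'E'
def togo(x,y,z=None):
    s=telemetry.sense(); R=Rn.from_quat(s['orientation']).as_matrix(); p=s['position']
    d=np.array([x,y,p[2] if z is None else z])-p
    print('t',round(s['time'],1),'pos',p.round(4),'units(30mm)',(R.T@d/.03).round(3),'rot err to tool-down (5deg units)',(Rn.from_matrix(R).inv()*Rn.align_vectors([[0,0,-1.]],[R[:,2]])[0]*Rn.from_matrix(R)).as_rotvec().round(4)/np.radians(5),'F',s['contact_force'].round(2),'w',round(s['width'],4),'g',round(float(s['grasp_force']),1))
E
python3 - <<'E'
from h import *
c=load('top'); print('bore',pt(c,476.1,227.6,.0945))
for n in('top','scene'):
    c=load(n);P=cloud(c); h=cv2.cvtColor(c['image'],cv2.COLOR_BGR2HSV)
    m=(h[...,0]>15)&(h[...,0]<32)&(h[...,1]>40)&(P[...,2]>.052)&(P[...,2]<.06)&(np.hypot(P[...,0]-.578,P[...,1]-.15)<.1)
    print(n,cv2.minAreaRect((P[m][:,:2]*1000).astype(np.float32)))
E
python3 -m jog '{"dp":[[0.95,-0.88,0],[0.95,-0.88,0],[0.95,-0.88,0],[0.95,-0.88,0],[0.95,-0.88,0],[0.95,-0.88,0],[0.95,-0.88,0],[0.95,-0.88,0]],"rot":[[0,0,0],[0,0,0],[0,0,0],[0,0,0],[0,0,0],[0,0,0],[0,0,0],[0,0,0]]}' 0
python3 -m jog '{"dp":[[0.95,-0.88,0],[0.95,-0.88,0],[0.95,-0.88,0],[0.95,-0.88,0],[0.95,-0.88,0],[0.95,-0.88,0],[0.95,-0.88,0],[0.95,-0.88,0]],"rot":[[0,0,0],[0,0,0],[0,0,0],[0,0,0],[0,0,0],[0,0,0],[0,0,0],[0,0,0]]}'
python3 -c "
from h import *
togo(.534,.1405)"
```

```text
bore [ 0.58018008 -0.21598946  0.0945    ]
top ((577.5236206054688, 150.67520141601562), (151.23301696777344, 56.298423767089844), 12.870484352111816)
scene ((577.7447509765625, 151.11863708496094), (152.08201599121094, 59.23945617675781), 13.202507019042969)
time: 0.9
position: [0.3259, -0.2447, 0.2131]
orientation: [0.986, 0.164, -0.0, -0.0]
contact_force: [0.7, -0.9, 0.1]
width: 0.0475
grasp_force: 0.0
time: 1.7
position: [0.4729, 0.029, 0.213]
orientation: [0.986, 0.165, -0.0, 0.0]
contact_force: [0.8, -0.5, 0.8]
width: 0.0468
grasp_force: 0.0
t 1.7 pos [0.4729 0.029  0.213 ] units(30mm) [ 3.133e+00 -2.852e+00 -2.000e-03] rot err to tool-down (5deg units) [0.         0.00802141 0.        ] F [ 0.81 -0.47  0.85] w 0.0468 g 0.0
```

```bash

python3 -m jog '{"dp":[[0.44,-0.41,0],[0.45,-0.41,0],[0.45,-0.41,0],[0.45,-0.41,0],[0.45,-0.41,0],[0.45,-0.41,0],[0.44,-0.39,0],[0,0,0]],"rot":[[0,0,0],[0,0,0],[0,0,0],[0,0,0],[0,0,0],[0,0,0],[0,0,0],[0,0,0]]}'
python3 -c "
from h import *
togo(.534,.1405,.075)
c=cap('wrist','w1.png'); print(c['tw'],c['Rw'][:,2],proj(c,[.534,.1405,.1155]))
P=cloud(c);m=(P[...,2]>.108)&(P[...,2]<.13)&(np.hypot(P[...,0]-.534,P[...,1]-.1405)<.03);q=P[m];print(len(q));print(cv2.minEnclosingCircle((q[:,:2]*1000).astype(np.float32)) if len(q) else 0)"
```

```text
time: 2.5
position: [0.5344, 0.1405, 0.2129]
orientation: [0.986, 0.166, -0.0, -0.0]
contact_force: [0.5, -0.3, 0.2]
width: 0.0466
grasp_force: 0.0
t 2.5 pos [0.5344 0.1405 0.2129] units(30mm) [-1.100e-02 -3.000e-03  4.596e+00] rot err to tool-down (5deg units) [-0.00572958  0.00572958  0.        ] F [ 0.49 -0.32  0.19] w 0.0466 g 0.0
[0.59777931 0.16231202 0.38380072] [-0.21921345 -0.07358547 -0.97289806] [317.96295959 240.81133331]
769
((533.7955932617188, 141.47413635253906), 12.452475547790527)
```

View pics/w1.png

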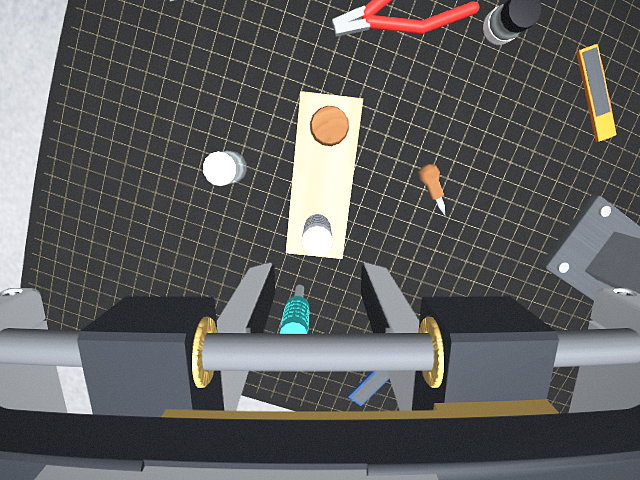

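The wrist view shows the drift's top at (317,235), midway between the fingertips (265,265) and (370,265). I descend and grip.

```bash

python3 -m jog '{"dp":[[-0.01,-0.01,0.7],[0,0,0.7],[0,0,0.7],[0,0,0.7],[0,0,0.6],[0,0,0.6],[0,0,0.4],[0,0,0.13]],"rot":[[0,0,0],[0,0,0],[0,0,0],[0,0,0],[0,0,0],[0,0,0],[0,0,0],[0,0,0]]}'
python3 -m jog '{"dp":[[0,0,0],[0,0,0],[0,0,0],[0,0,0],[0,0,0],[0,0,0],[0,0,0],[0,0,0]],"rot":[[0,0,0],[0,0,0],[0,0,0],[0,0,0],[0,0,0],[0,0,0],[0,0,0],[0,0,0]]}' 1 40
python3 -c "
from h import *
togo(.534,.1405,.077)"
```

```text
time: 3.35
position: [0.5323, 0.1383, 0.076]
orientation: [0.986, 0.164, -0.001, 0.0]
contact_force: [0.2, 0.3, -0.4]
width: 0.047
grasp_force: 0.0
time: 4.15
position: [0.5341, 0.1393, 0.0787]
orientation: [0.986, 0.165, 0.001, -0.0]
contact_force: [-0.9, 0.6, 5.2]
width: 0.0249
grasp_force: 40.0
t 4.2 pos [0.5341 0.1393 0.0787] units(30mm) [ 0.011 -0.039  0.058] rot err to tool-down (5deg units) [ 0.         -0.02521014  0.        ] F [-0.89  0.64  5.2 ] w 0.0249 g 40.0
```

```bash

python3 -m jog '{"dp":[[0,0,-0.3],[0,0,-0.5],[0,0,-0.6],[0,0,-0.7],[0,0,-0.7],[0,0,-0.7],[0,0,-0.6],[0,0,-0.4]],"rot":[[0,0,0],[0,0,0],[0,0,0],[0,0,0],[0,0,0],[0,0,0],[0,0,0],[0,0,0]]}'
python3 -c "
from h import *
togo(.580,-.216)
c=cap('scene')
P=cloud(c);p=telemetry.sense()['position']
# drift points: near tool axis below fingertips
m=(np.hypot(P[...,0]-p[0],P[...,1]-p[1])<.025)&(P[...,2]<p[2]-.009)&(P[...,2]>.075)
q=P[m]
for a,b in((.13,.145),(.145,.16),(.16,.175),(.175,.19),(.19,.205)):
  k=q[(q[:,2]>a)&(q[:,2]<b)]; print(a,len(k),k.mean(0).round(4) if len(k) else '', k[:,2].min() if len(k) else '')
u=proj(c,np.array(p)+[0,0,-.03]); print(u); x,y=map(int,u)
cv2.imwrite('pics/l.png',cv2.resize(c['image'][y-60:y+60,x-80:x+80],None,fx=5,fy=5,interpolation=cv2.INTER_CUBIC))"
```

```text
time: 4.95
position: [0.5335, 0.1384, 0.2149]
orientation: [0.986, 0.164, 0.001, 0.001]
contact_force: [-0.5, -0.0, -0.9]
width: 0.0245
grasp_force: 40.0
t 5.0 pos [0.5335 0.1384 0.2149] units(30mm) [-2.367 11.677  0.015] rot err to tool-down (5deg units) [ 0.01718873 -0.0148969   0.        ] F [-0.45 -0.04 -0.95] w 0.0245 g 40.0
0.13 8 [0.5376 0.1363 0.1434] 0.14231515853296128
0.145 60 [0.5372 0.1367 0.152 ] 0.14522153169657948
0.16 62 [0.5373 0.1366 0.1675] 0.16011659161959746
0.175 34 [0.5376 0.1367 0.1793] 0.17528468320447244
0.19 94 [0.5437 0.1356 0.1978] 0.19191999610822308
[426.1994654  166.07324621]
```

View pics/l.png

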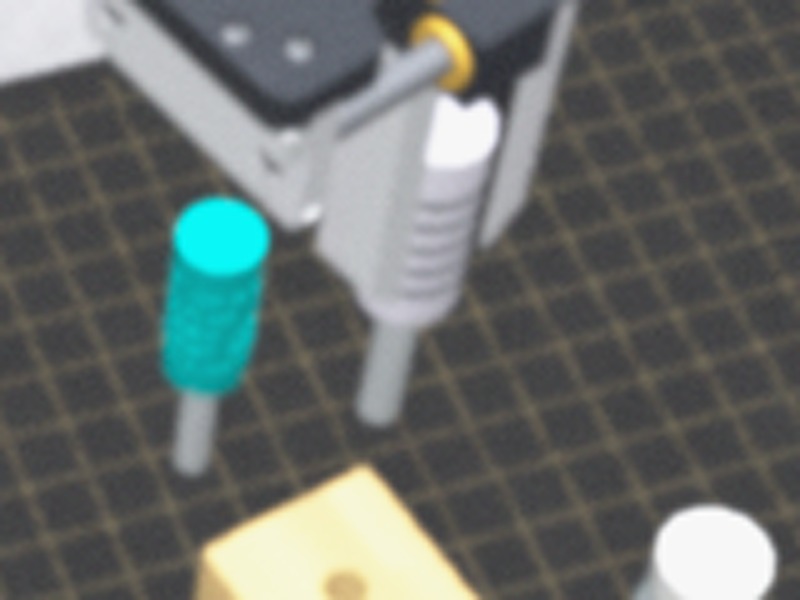

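The crop shows the drift held upright, its shank free at (380,410) and the empty hole at (345,585). I carry it near the vice and refine the bore from the wrist.

```bash

python3 -m jog '{"dp":[[-0.23,0.5,0],[-0.23,0.73,0],[-0.23,0.73,0],[-0.23,0.73,0],[-0.23,0.73,0],[-0.23,0.73,0],[-0.23,0.73,0],[-0.23,0.73,0]],"rot":[[0,0,0],[0,0,0],[0,0,0],[0,0,0],[0,0,0],[0,0,0],[0,0,0],[0,0,0]]}'
python3 -m jog '{"dp":[[-0.23,0.8,0],[-0.23,0.8,0],[-0.23,0.8,0],[-0.23,0.8,0],[-0.23,0.8,0],[-0.23,0.8,0],[-0.23,0.8,0],[-0.2,0.47,0]],"rot":[[0,0,0],[0,0,0],[0,0,0],[0,0,0],[0,0,0],[0,0,0],[0,0,0],[0,0,0]]}'
python3 -m jog '{"dp":[[0,0,0],[0,0,0],[0,0,0],[0,0,0],[0,0,0],[0,0,0],[0,0,0],[0,0,0]],"rot":[[0,0,0],[0,0,0],[0,0,0],[0,0,0],[0,0,0],[0,0,0],[0,0,0],[0,0,0]]}'
python3 -c "
from h import *
togo(.580,-.216)
o=[]
c=cap('wrist')
x,y=proj(c,[.58,-.216,.0945]);print(x,y)
x,y=int(x),int(y);o.append(cv2.resize(c['image'][y-50:y+50,x-33:x+33],(396,600),interpolation=cv2.INTER_CUBIC));print('wrist crop origin',x-33,y-50)
c=load('scene');x,y=map(int,proj(c,[.58,-.216,.0945]));o.append(cv2.resize(c['image'][y-50:y+50,x-33:x+33],(396,600),interpolation=cv2.INTER_CUBIC));print('scene origin',x-33,y-50)
cv2.imwrite('pics/v.png',np.hstack(o))
P=cloud(load('wrist'));m=(P[...,2]>.089)&(P[...,2]<.1)&(np.hypot(P[...,0]-.58,P[...,1]+.216)<.055);h=load('wrist')['image'].astype(int)
print(P[m].mean(0),np.median(P[m][:,2]))"
```

```text
time: 5.8
position: [0.5344, -0.0403, 0.2108]
orientation: [0.986, 0.164, -0.002, -0.0]
contact_force: [-0.1, -0.7, -0.7]
width: 0.0247
grasp_force: 40.0
time: 6.6
position: [0.542, -0.2303, 0.2106]
orientation: [0.987, 0.164, -0.002, -0.001]
contact_force: [0.2, -0.3, -1.3]
width: 0.0245
grasp_force: 40.0
time: 7.4
position: [0.5437, -0.2279, 0.2126]
orientation: [0.986, 0.165, 0.0, 0.0]
contact_force: [-0.6, 0.0, -0.5]
width: 0.0244
grasp_force: 40.0
t 7.4 pos [ 0.5437 -0.2279  0.2126] units(30mm) [1.273 0.02  0.   ] rot err to tool-down (5deg units) [ 0.00229183 -0.00114592  0.        ] F [-0.58  0.04 -0.51] w 0.0244 g 40.0
318.7828525558885 189.5003954881485
wrist crop origin 285 139
scene origin 127 262
[ 0.58813638 -0.21624978  0.09385232] 0.09400598449431319
```

View pics/v.png

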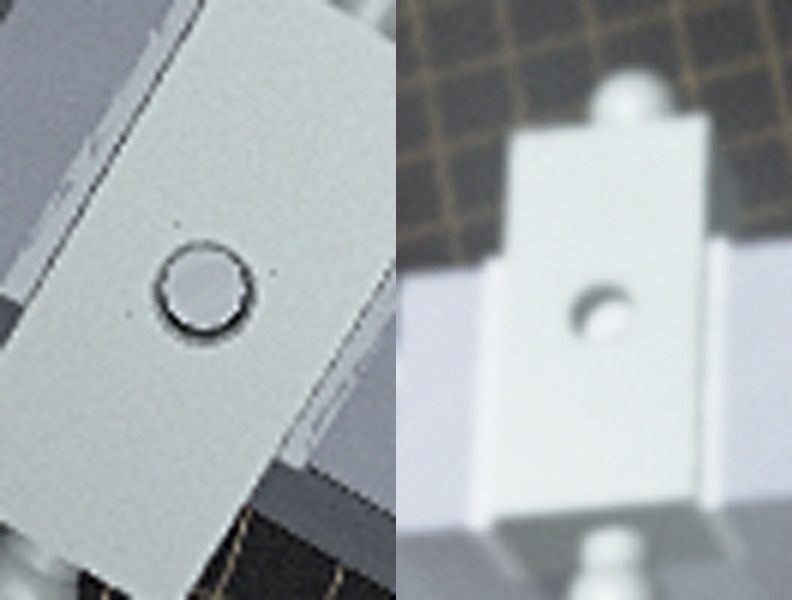

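The bore is at (205,291) in the wrist crop, with the pin's top clearly visible in it. In the scene crop it is at (602,313).

```bash
python3 -c "
from h import *
a=pt(load('wrist'),318.75,187.1,.095);b=pt(load('scene'),161.0,313.8,.095);c=pt(load('top'),475.7,227.2,.095)
print(a,b,c)
togo(a[0],a[1]);togo(*((a+b+c)/3)[:2])"
```

```text
[ 0.58190571 -0.21531423  0.095     ] [ 0.58206029 -0.21549364  0.095     ] [ 0.58062228 -0.21520388  0.095     ]
t 7.5 pos [ 0.5436 -0.2279  0.2126] units(30mm) [ 1.343  0.017 -0.   ] rot err to tool-down (5deg units) [0.00114592 0.         0.        ] F [-0.78 -0.03 -1.34] w 0.0247 g 40.0
t 7.5 pos [ 0.5436 -0.2279  0.2126] units(30mm) [ 1.331  0.014 -0.   ] rot err to tool-down (5deg units) [0.00114592 0.         0.        ] F [-0.78 -0.03 -1.34] w 0.0247 g 40.0
```

```bash

python3 -m jog '{"dp":[[0.4,0.02,0],[0.5,0,0.1],[0.42,0,0.3],[0,0,0.4],[0,0,0.3],[0,0,0.1],[0,0,0],[0,0,0]],"rot":[[0,0,0],[0,0,0],[0,0,0],[0,0,0],[0,0,0],[0,0,0],[0,0,0],[0,0,0]]}'
python3 -c "
from h import *
c=cap('scene');p=telemetry.sense()['position']
P=cloud(c)
m=(np.hypot(P[...,0]-p[0],P[...,1]-p[1])<.015)&(P[...,2]<p[2]-.026)&(P[...,2]>.104);q=P[m];print(len(q),q.mean(0)+[-.0034,.0022,0],q[:,2].min())
togo(.5814,-.2157,.173)
x,y=map(int,proj(c,[.582,-.2155,.1]))
cv2.imwrite('pics/t.png',cv2.resize(c['image'][y-50:y+30,x-50:x+50],None,fx=7,fy=7,interpolation=cv2.INTER_CUBIC));print(x-50,y-50)"
```

```text
time: 8.25
position: [0.5811, -0.216, 0.1769]
orientation: [0.986, 0.164, 0.0, 0.0]
contact_force: [0.3, 0.0, -0.6]
width: 0.0242
grasp_force: 40.0
124 [ 0.58114835 -0.21257304  0.1231179 ] 0.10472794838179278
t 8.3 pos [ 0.5813 -0.2161  0.1773] units(30mm) [ 0.007 -0.01   0.143] rot err to tool-down (5deg units) [ 0.01031324 -0.00916732  0.        ] F [ 0.12 -0.09  0.2 ] w 0.0247 g 40.0
109 262
```

View pics/t.png

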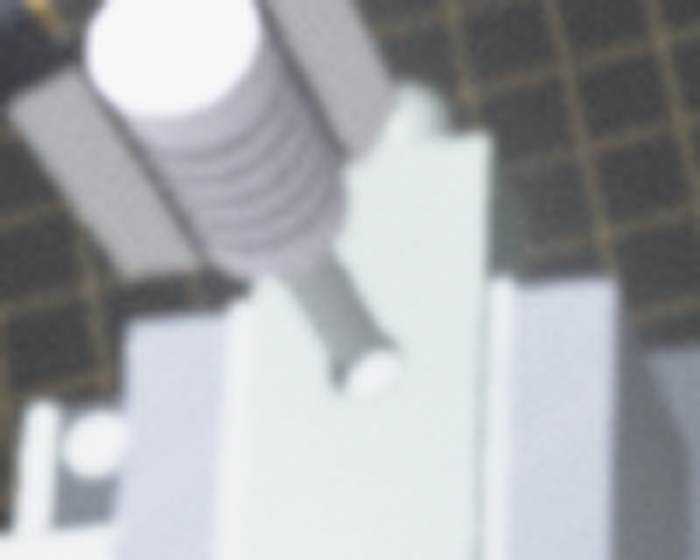

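The drift tip hangs just over the bore (bore rim at crop (370,375)). I descend slowly, watching the force.

```bash

python3 -m jog '{"dp":[[0.018,-0.011,0.05],[0,0,0.05],[0,0,0.05],[0,0,0.05],[0,0,0.05],[0,0,0.05],[0,0,0.02],[0,0,0]],"rot":[[0,0,0],[0,0,0],[0,0,0],[0,0,0],[0,0,0],[0,0,0],[0,0,0],[0,0,0]]}'
python3 -m jog '{"dp":[[0,0,0.015],[0,0,0.015],[0,0,0.015],[0,0,0.015],[0,0,0.015],[0,0,0],[0,0,0],[0,0,0]],"rot":[[0,0,0],[0,0,0],[0,0,0],[0,0,0],[0,0,0],[0,0,0],[0,0,0],[0,0,0]]}'
python3 -c "
from h import *
togo(.5817,-.2156,.165)"
```

```text
time: 9.1
position: [0.5816, -0.2152, 0.1668]
orientation: [0.986, 0.165, -0.0, -0.0]
contact_force: [0.1, -0.2, -0.7]
width: 0.0243
grasp_force: 40.0
time: 9.9
position: [0.5817, -0.2153, 0.1647]
orientation: [0.986, 0.165, 0.0, 0.0]
contact_force: [0.3, 0.5, -0.5]
width: 0.0247
grasp_force: 40.0
t 9.9 pos [ 0.5817 -0.2153  0.1647] units(30mm) [-0.003  0.011 -0.008] rot err to tool-down (5deg units) [ 0.00114592 -0.         -0.        ] F [ 0.27  0.54 -0.48] w 0.0247 g 40.0
```

```bash

python3 -m jog '{"dp":[[0,0,0.015],[0,0,0.015],[0,0,0.015],[0,0,0.015],[0,0,0.015],[0,0,0.015],[0,0,0],[0,0,0]],"rot":[[0,0,0],[0,0,0],[0,0,0],[0,0,0],[0,0,0],[0,0,0],[0,0,0],[0,0,0]]}'
python3 -c "
from h import *
togo(.5817,-.2156,.165)"
```

```text
time: 10.7
position: [0.5817, -0.2152, 0.162]
orientation: [0.986, 0.165, -0.0, 0.0]
contact_force: [0.2, -0.8, -0.9]
width: 0.0242
grasp_force: 40.0
t 10.7 pos [ 0.5817 -0.2152  0.162 ] units(30mm) [-0.004  0.013 -0.099] rot err to tool-down (5deg units) [ 0.00114592  0.00114592 -0.        ] F [ 0.19 -0.84 -0.9 ] w 0.0242 g 40.0
```

```bash

python3 -m jog '{"dp":[[0,0,0.015],[0,0,0.015],[0,0,0.015],[0,0,0.015],[0,0,0.015],[0,0,0.015],[0,0,0.015],[0,0,0.015]],"rot":[[0,0,0],[0,0,0],[0,0,0],[0,0,0],[0,0,0],[0,0,0],[0,0,0],[0,0,0]]}'
python3 -m jog '{"dp":[[0,0,0.02],[0,0,0.02],[0,0,0.02],[0,0,0.02],[0,0,0.02],[0,0,0.02],[0,0,0.02],[0,0,0.02]],"rot":[[0,0,0],[0,0,0],[0,0,0],[0,0,0],[0,0,0],[0,0,0],[0,0,0],[0,0,0]]}'

```

```text
time: 11.5
position: [0.5817, -0.2152, 0.1585]
orientation: [0.986, 0.165, 0.0, 0.0]
contact_force: [-0.1, 0.7, 1.1]
width: 0.0248
grasp_force: 40.0
time: 12.3
position: [0.5818, -0.2153, 0.1554]
orientation: [0.986, 0.165, 0.001, 0.0]
contact_force: [-2.4, 1.5, 6.3]
width: 0.0247
grasp_force: 40.0
```

The pin is sliding at about 6 N. I carry on pushing.

```bash

for i in 1; do python3 -m jog '{"dp":[[0,0,0.025],[0,0,0.025],[0,0,0.025],[0,0,0.025],[0,0,0.025],[0,0,0.025],[0,0,0.025],[0,0,0.025]],"rot":[[0,0,0],[0,0,0],[0,0,0],[0,0,0],[0,0,0],[0,0,0],[0,0,0],[0,0,0]]}'; done
python3 -m jog '{"dp":[[0,0,0.025],[0,0,0.025],[0,0,0.025],[0,0,0.025],[0,0,0.025],[0,0,0.025],[0,0,0.025],[0,0,0.025]],"rot":[[0,0,0],[0,0,0],[0,0,0],[0,0,0],[0,0,0],[0,0,0],[0,0,0],[0,0,0]]}'
```

```text
time: 13.1
position: [0.5818, -0.2153, 0.1492]
orientation: [0.986, 0.165, 0.001, 0.0]
contact_force: [-1.4, 1.5, 5.2]
width: 0.0243
grasp_force: 40.0
time: 13.9
position: [0.5818, -0.2154, 0.1416]
orientation: [0.986, 0.165, 0.0, 0.0]
contact_force: [-0.1, -0.1, 4.2]
width: 0.0248
grasp_force: 40.0
```

```bash

python3 -m jog '{"dp":[[0,0,0.025],[0,0,0.025],[0,0,0.025],[0,0,0.025],[0,0,0.025],[0,0,0.025],[0,0,0.025],[0,0,0.025]],"rot":[[0,0,0],[0,0,0],[0,0,0],[0,0,0],[0,0,0],[0,0,0],[0,0,0],[0,0,0]]}'
python3 -m jog '{"dp":[[0,0,0.02],[0,0,0.02],[0,0,0.02],[0,0,0.02],[0,0,0],[0,0,0],[0,0,0],[0,0,0]],"rot":[[0,0,0],[0,0,0],[0,0,0],[0,0,0],[0,0,0],[0,0,0],[0,0,0],[0,0,0]]}'
python3 -c "
from h import *
togo(.5817,-.2156,.165)
c=cap('scene');P=cloud(c);p=np.array([.5818,-.2154])
m=(np.hypot(P[...,0]-p[0],P[...,1]-p[1])<.018)&(P[...,2]>.1)&(P[...,2]<.185);q=P[m];hz=np.hypot(*(q[:,:2]-p).T)
print('handle top z',np.percentile(q[:,2],[90,97,99.5]))
x,y=map(int,proj(c,[.582,-.2155,.08]))
cv2.imwrite('pics/u.png',cv2.resize(c['image'][y-70:y+50,x-80:x+80],None,fx=5,fy=5,interpolation=cv2.INTER_CUBIC))"
```

```text
time: 14.7
position: [0.5815, -0.2154, 0.1351]
orientation: [0.986, 0.165, -0.0, 0.0]
contact_force: [-0.3, -1.4, -0.3]
width: 0.0246
grasp_force: 40.0
time: 15.5
position: [0.5815, -0.2153, 0.133]
orientation: [0.986, 0.165, -0.0, 0.0]
contact_force: [-0.7, -2.3, -1.2]
width: 0.0242
grasp_force: 40.0
t 15.5 pos [ 0.5815 -0.2153  0.133 ] units(30mm) [ 0.002  0.011 -1.066] rot err to tool-down (5deg units) [-0.          0.00572958  0.        ] F [-0.74 -2.31 -1.2 ] w 0.0242 g 40.0
handle top z [0.17115944 0.17629697 0.18381835]
```

```bash

python3 -m jog '{"dp":[[0,0,0.025],[0,0,0.025],[0,0,0.025],[0,0,0.025],[0,0,0],[0,0,0],[0,0,0],[0,0,0]],"rot":[[0,0,0],[0,0,0],[0,0,0],[0,0,0],[0,0,0],[0,0,0],[0,0,0],[0,0,0]]}'
python3 -c "
from h import *
c=cap('top');P=cloud(c);p=np.array([.5818,-.2154])
m=(np.hypot(P[...,0]-p[0],P[...,1]-p[1])<.04)&(P[...,2]>.013)&(P[...,2]<.06);print(m.sum())
c=cap('scene');P=cloud(c)
m=(np.hypot(P[...,0]-p[0],P[...,1]-p[1])<.02)&(P[...,2]>.022)&(P[...,2]<.06);print(m.sum(),P[m].mean(0) if m.any() else '')"
```

```text
time: 16.35
position: [0.5819, -0.2154, 0.1303]
orientation: [0.986, 0.165, 0.0, 0.0]
contact_force: [0.3, -2.4, -0.2]
width: 0.0246
grasp_force: 40.0
169
0
```

```bash

python3 -m jog '{"dp":[[0,0,-0.2],[0,0,-0.3],[0,0,-0.4],[0,0,-0.4],[0,0,-0.4],[0,0,-0.4],[0,0,-0.4],[0,0,-0.25]],"rot":[[0,0,0],[0,0,0],[0,0,0],[0,0,0],[0,0,0],[0,0,0],[0,0,0],[0,0,0]]}'
python3 -m jog '{"dp":[[-0.3,0,0],[-0.5,0,0],[-0.4,0,0],[-0.1,0,0],[0,0,0],[0,0,0],[0,0,0],[0,0,0]],"rot":[[0,0,0],[0,0,0],[0,0,0],[0,0,0],[0,0,0],[0,0,0],[0,0,0],[0,0,0]]}'
python3 -c "
from h import *
c=cap('wrist');x,y=map(int,proj(c,[.5818,-.2154,.095]));P=cloud(c)
print('bore depths z',P[y-6:y+7:2,x-6:x+7:2,2].round(3))
togo(.534,.1405)
c=cap('scene');P=cloud(c);p=telemetry.sense()['position'];print(p)
m=(np.hypot(P[...,0]-p[0],P[...,1]-p[1])<.02)&(P[...,2]<p[2]-.026)&(P[...,2]>p[2]-.09);q=P[m]
d=c['tw'][:2]-p[:2];d/=np.hypot(*d)
for a in np.arange(p[2]-.08,p[2]-.02,.01):
  k=q[(q[:,2]>a)&(q[:,2]<a+.01)]
  if len(k): print(len(k),k.mean(0).round(4)[2],(k.mean(0)[:2]-.0041*d-p[:2]).round(4),k[:,2].min().round(4)-p[2])
x,y=map(int,proj(c,p-[0,0,.03]))
o=np.hstack([cv2.resize(c['image'][y-60:y+60,x-40:x+40],(400,600),interpolation=cv2.INTER_CUBIC)])
x,y=map(int,proj(load('wrist'),[.5818,-.2154,.095]))
o=np.hstack([o,cv2.resize(load('wrist')['image'][y-30:y+30,x-20:x+20],(400,600),interpolation=cv2.INTER_CUBIC)]);cv2.imwrite('pics/x.png',o)"
```

```text
time: 17.25
position: [0.5821, -0.2151, 0.2148]
orientation: [0.986, 0.165, 0.001, 0.0]
contact_force: [0.3, 0.0, -0.9]
width: 0.0244
grasp_force: 40.0
time: 18.05
position: [0.5451, -0.2277, 0.2126]
orientation: [0.986, 0.165, -0.0, -0.0]
contact_force: [-0.1, -0.2, -1.3]
width: 0.0249
grasp_force: 40.0
bore depths z [[0.096 0.093 0.093 0.039 0.039 0.095 0.096]
 [0.095 0.04  0.038 0.039 0.039 0.038 0.094]
 [0.015 0.037 0.039 0.038 0.038 0.04  0.015]
 [0.014 0.016 0.04  0.038 0.038 0.038 0.016]
 [0.07  0.014 0.016 0.015 0.015 0.014 0.067]
 [0.085 0.07  0.015 0.015 0.015 0.067 0.082]
 [0.094 0.084 0.075 0.072 0.075 0.083 0.094]]
t 18.1 pos [ 0.5451 -0.2277  0.2126] units(30mm) [ 3.6430e+00 -1.1727e+01  1.0000e-03] rot err to tool-down (5deg units) [-0.00114592  0.00114592 -0.        ] F [-0.01  0.35 -1.61] w 0.0247 g 40.0
[ 0.54503672 -0.22772124  0.21258887]
12 0.1412 [-0.0003 -0.0004] -0.07438886984304077
42 0.1479 [ 0.     -0.0004] -0.06978886984304075
44 0.1577 [0.0002 0.    ] -0.05988886984304076
45 0.1674 [-0.0003 -0.0002] -0.04998886984304077
28 0.176 [0.0006 0.0002] -0.03898886984304076
```

View pics/x.png

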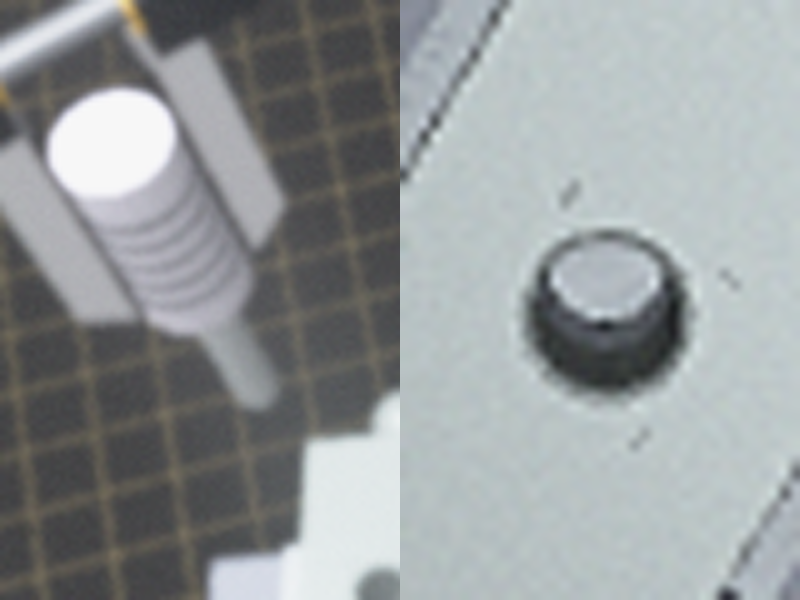

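The right crop shows the pin lying deep below the bore, with its top at z about 0.039, so it dropped. The left crop shows the drift still upright in the grip. Next I measure the empty hole.

```bash
python3 -c "
from h import *
cap('top')
for n in('top','scene'):
    c=load(n);v,u=np.mgrid[0:480,0:640];Q=pt(c,u,v,.056);r=np.hypot(Q[...,0]-.534,Q[...,1]-.1405)
    g=c['image'][...,2].astype(float);m=r<.014;ref=np.median(g[(r>.012)&(r<.018)]);w=np.clip(ref-g-12,0,None)*m
    print(n,ref,(w>0).sum(),(Q*w[...,None]).sum((0,1))/w.sum(), 'extent',np.ptp(Q[w>10],axis=0).round(4))
"
python3 -m jog '{"dp":[[0.2,-0.5,0],[0.23,-0.74,0],[0.23,-0.74,0],[0.23,-0.74,0],[0.23,-0.74,0],[0.23,-0.74,0],[0.23,-0.74,0],[0.23,-0.74,0]],"rot":[[0,0,0],[0,0,0],[0,0,0],[0,0,0],[0,0,0],[0,0,0],[0,0,0],[0,0,0]]}'
python3 -m jog '{"dp":[[0.23,-0.74,0],[0.23,-0.74,0],[0.23,-0.74,0],[0.23,-0.74,0],[0.23,-0.74,0],[0.23,-0.74,0],[0.23,-0.74,0],[0.2,-0.5,0]],"rot":[[0,0,0],[0,0,0],[0,0,0],[0,0,0],[0,0,0],[0,0,0],[0,0,0],[0,0,0]]}'
python3 -m jog '{"dp":[[0.03,-0.1,0],[0,0,0],[0,0,0],[0,0,0],[0,0,0],[0,0,0],[0,0,0],[0,0,0]],"rot":[[0,0,0],[0,0,0],[0,0,0],[0,0,0],[0,0,0],[0,0,0],[0,0,0],[0,0,0]]}'
python3 -c "
from h import *
togo(.534,.1405,.135)"
```

```text
top 255.0 45 [0.53330905 0.14014149 0.056     ] extent [0.0104 0.0117 0.    ]
scene 247.0 43 [0.53444653 0.14030897 0.056     ] extent [0.0083 0.0094 0.    ]
time: 19.0
position: [0.5405, -0.0469, 0.2129]
orientation: [0.986, 0.165, 0.0, -0.0]
contact_force: [0.9, -0.7, -1.7]
width: 0.0243
grasp_force: 40.0
time: 19.8
position: [0.536, 0.1321, 0.2129]
orientation: [0.986, 0.166, 0.0, -0.0]
contact_force: [-0.6, -0.5, -1.7]
width: 0.0245
grasp_force: 40.0
time: 20.6
position: [0.5367, 0.1327, 0.2127]
orientation: [0.986, 0.164, 0.0, 0.0]
contact_force: [-0.5, 0.3, -0.7]
width: 0.0242
grasp_force: 40.0
t 20.6 pos [0.5367 0.1327 0.2127] units(30mm) [-1.000e-03 -2.770e-01  2.591e+00] rot err to tool-down (5deg units) [ 0.00114592 -0.          0.        ] F [-0.47  0.33 -0.7 ] w 0.0242 g 40.0
```

```bash

python3 -m jog '{"dp":[[0,-0.13,0.2],[0,-0.137,0.4],[0,0,0.5],[0,0,0.5],[0,0,0.5],[0,0,0.3],[0,0,0.15],[0,0,0]],"rot":[[0,0,0],[0,0,0],[0,0,0],[0,0,0],[0,0,0],[0,0,0],[0,0,0],[0,0,0]]}'
python3 -m jog '{"dp":[[0,0,0],[0,0,0],[0,0,0],[0,0,0],[0,0,0],[0,0,0],[0,0,0],[0,0,0]],"rot":[[0,0,0],[0,0,0],[0,0,0],[0,0,0],[0,0,0],[0,0,0],[0,0,0],[0,0,0]]}'
python3 -c "
from h import *
togo(.534,.1402,.1275)
c=cap('scene');P=cloud(c);p=telemetry.sense()['position']
m=(np.hypot(P[...,0]-p[0],P[...,1]-p[1])<.015)&(P[...,2]<p[2]-.026)&(P[...,2]>.062);q=P[m]
d=c['tw'][:2]-p[:2];d/=np.hypot(*d)
print(len(q),q.mean(0)[:2]-.0041*d,q[:,2].min())"
```

```text
time: 21.4
position: [0.5337, 0.1402, 0.1353]
orientation: [0.986, 0.165, -0.001, 0.0]
contact_force: [-1.1, -0.1, -1.3]
width: 0.0247
grasp_force: 40.0
time: 22.2
position: [0.5341, 0.1404, 0.1362]
orientation: [0.986, 0.165, -0.0, 0.0]
contact_force: [-0.2, -0.6, 0.1]
width: 0.0246
grasp_force: 40.0
t 22.2 pos [0.5341 0.1404 0.1362] units(30mm) [-0.004  0.005  0.289] rot err to tool-down (5deg units) [0.00114592 0.         0.        ] F [-0.21 -0.6   0.09] w 0.0246 g 40.0
119 [0.53425784 0.140818  ] 0.062310512746771685
```

```bash

python3 -m jog '{"dp":[[0,0,0.05],[0,0,0.05],[0,0,0.05],[0,0,0.05],[0,0,0.05],[0,0,0.05],[0,0,0.03],[0,0,0]],"rot":[[0,0,0],[0,0,0],[0,0,0],[0,0,0],[0,0,0],[0,0,0],[0,0,0],[0,0,0]]}'
```

```text
time: 23.05
position: [0.534, 0.1404, 0.1261]
orientation: [0.986, 0.165, -0.0, 0.0]
contact_force: [-0.2, -0.6, -0.6]
width: 0.0245
grasp_force: 40.0
```

```bash

python3 -m jog '{"dp":[[0,0,0.1],[0,0,0.2],[0,0,0.2],[0,0,0.25],[0,0,0.25],[0,0,0.2],[0,0,0.1],[0,0,0.05]],"rot":[[0,0,0],[0,0,0],[0,0,0],[0,0,0],[0,0,0],[0,0,0],[0,0,0],[0,0,0]]}'
python3 -m jog '{"dp":[[0,0,0.04],[0,0,0.03],[0,0,0],[0,0,0],[0,0,0],[0,0,0],[0,0,0],[0,0,0]],"rot":[[0,0,0],[0,0,0],[0,0,0],[0,0,0],[0,0,0],[0,0,0],[0,0,0],[0,0,0]]}'
```

```text
time: 23.85
position: [0.5339, 0.1404, 0.0852]
orientation: [0.986, 0.165, -0.0, 0.0]
contact_force: [-1.0, -0.3, -0.3]
width: 0.0245
grasp_force: 40.0
time: 24.65
position: [0.5341, 0.1404, 0.0837]
orientation: [0.986, 0.165, 0.0, 0.0]
contact_force: [-0.4, 1.0, -1.4]
width: 0.0244
grasp_force: 40.0
```

```bash

python3 -m jog '{"dp":[[0,0,0.017],[0,0,0.017],[0,0,0.017],[0,0,0.017],[0,0,0.017],[0,0,0.017],[0,0,0.017],[0,0,0]],"rot":[[0,0,0],[0,0,0],[0,0,0],[0,0,0],[0,0,0],[0,0,0],[0,0,0],[0,0,0]]}'
python3 -m jog '{"dp":[[0,0,0],[0,0,0],[0,0,0],[0,0,0],[0,0,0],[0,0,0],[0,0,0],[0,0,0]],"rot":[[0,0,0],[0,0,0],[0,0,0],[0,0,0],[0,0,0],[0,0,0],[0,0,0],[0,0,0]]}' 0
python3 -m jog '{"dp":[[0,0,-0.2],[0,0,-0.4],[0,0,-0.6],[0,0,-0.7],[0,0,-0.7],[0,0,-0.7],[0,0,-0.6],[0,0,-0.4]],"rot":[[0,0,0],[0,0,0],[0,0,0],[0,0,0],[0,0,0],[0,0,0],[0,0,0],[0,0,0]]}'
python3 -m jog '{"dp":[[-0.5,0,0],[-0.6,0,0],[-0.6,0,0],[-0.4,0,0],[0,0,0],[0,0,0],[0,0,0],[0,0,0]],"rot":[[0,0,0],[0,0,0],[0,0,0],[0,0,0],[0,0,0],[0,0,0],[0,0,0],[0,0,0]]}'
python3 -c "
from h import *
c=cap('wrist');P=cloud(c)
m=(P[...,2]>.1)&(P[...,2]<.13)&(np.hypot(P[...,0]-.534,P[...,1]-.1405)<.03);q=P[m];print(len(q),np.median(q[:,2]),cv2.minEnclosingCircle((q[:,:2]*1000).astype(np.float32)))
m=(P[...,2]>.1)&(P[...,2]<.13)&(np.hypot(P[...,0]-.621,P[...,1]-.16)<.03);q=P[m];print(len(q),q.mean(0))
x,y=map(int,proj(c,[.575,.15,.08]));cv2.imwrite('pics/end.png',cv2.resize(c['image'][max(y-100,0):y+100,x-120:x+120],None,fx=3,fy=3))"
```

```text
time: 25.45
position: [0.534, 0.1404, 0.08]
orientation: [0.986, 0.165, -0.0, 0.0]
contact_force: [0.2, 0.8, -1.7]
width: 0.025
grasp_force: 40.0
time: 26.25
position: [0.5341, 0.1404, 0.0801]
orientation: [0.986, 0.165, -0.0, 0.0]
contact_force: [0.9, 0.4, -0.0]
width: 0.0471
grasp_force: 0.0
time: 27.05
position: [0.5348, 0.1405, 0.2123]
orientation: [0.986, 0.165, 0.002, 0.0]
contact_force: [-0.4, 0.3, 0.1]
width: 0.047
grasp_force: 0.0
time: 27.85
position: [0.475, 0.1201, 0.2089]
orientation: [0.986, 0.165, -0.0, 0.0]
contact_force: [-0.2, 0.5, -1.2]
width: 0.0469
grasp_force: 0.0
871 0.11564233770869098 ((534.289794921875, 140.9273681640625), 12.410338401794434)
1311 [0.61964676 0.1611299  0.10685629]
```

View pics/end.png

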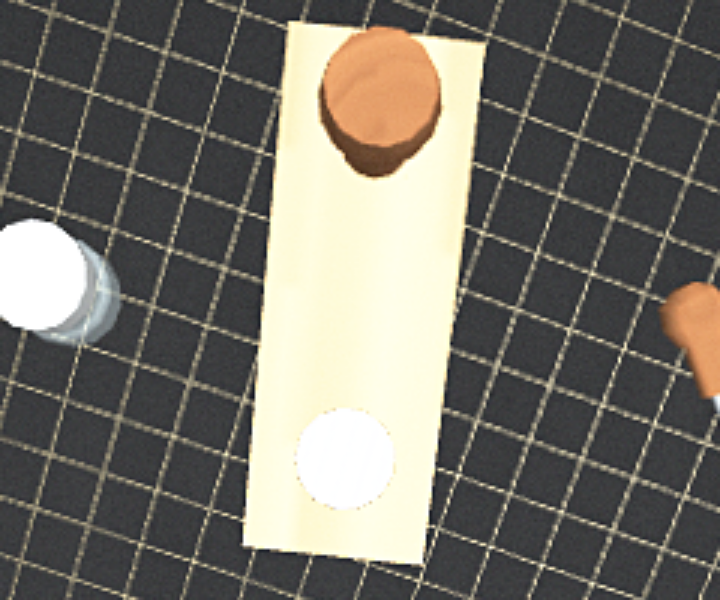

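The final picture shows the drift home and upright at (345,458), with its top at z 0.1156, as at the start. The awl still stands at (380,90). I hand the job in.

```bash
python3 -c "
from plant import order
print(order.close_job())"
```

```text
the job is handed in; nothing more can be done
None
```

I've handed the job in with the pin pushed out onto the vice base, the drift upright and fully home in its original hole, and the awl still standing; it took about 28 s, and no verdict came back.

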